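Park the hanging boiler over its saddle

TASK

Move the bench crane by the black grip on its carriage so that the hanging copper boiler slips over the sill of its parking rest, then stop the swing and bring it to hang still, centred over the round saddle ring on three legs (not the square tray), for a few seconds. Then let go of the grip and back away, leaving the boiler hanging still there. Never touch the boiler or its rod, do not let it swing wildly, and leave the rest, the stands and the other things on the bench where they are.

Things in the scene. Friction and masses are not known exactly. Their poses are not given: they have to be found in the camera images.
- crane: rail bed of a small bench crane, fixed, 120 x 940 mm, 28 mm high; origin at the middle of its underside on the bench; its y axis is the direction in which the carriage slides (roughly left), its z axis is up. It may stand a little turned. Rubber stops limit the carriage to 385 mm either side of the middle
- carriage: crane carriage, about 1.6 kg, an aluminium block 130 x 110 mm, top 65 mm above the bench. A steel mast (30 mm across, 545 mm high) stands 95 mm beyond its grip and bears a jib away from the robot. Axes as the crane's; origin on the crane's y axis at bench height. Rail friction about 2.5 N plus 2 N per m/s: it stays where it is left, even with the boiler swinging
- handle (a point): grasp point on the carriage's upright black grip, 120 mm above the bench, 45 mm before the carriage origin in crane x. The grip is 28 mm thick along crane y and 34 mm along x, and stands from 65 to 140 mm above the bench. Grasp from above, fingers closing along crane y
- boiler: copper boiler, 92 mm across, 127 mm high, about 0.6 kg (varies by a third), on a rigid steel rod; swings freely on a pin at the jib's end, along crane y only. Origin in its middle, 370 mm below the pin, which is 520 mm up and 170 mm from the carriage origin in crane x; z along the rod. Turned about its x by +a the foot lies 0.46 sin(a) m towards crane +y.
- boiler_foot (a point): lowest point of the boiler's round brass foot (radius 15 mm), 460 mm below the pin, 60 mm above the bench when plumb. The boiler's centre of mass lies about 368 mm below the pin; it swings like a 375 mm simple pendulum, period about 1.23 s, and the swing dies away by itself only with a time constant of about 40 s
- parking_rest: 7 kg steel block, 130 x 140 mm, with two round-topped sills 12 mm thick across the boiler's path, 50 mm either side of its centre, 67 mm high (7 mm above the plumb foot). Pulled along slowly, the foot leans on the sill, slips over when the carriage is about 130 mm from the rest's centre, and swings by some 80 mm. Origin mid underside
- saddle: round aluminium ring on three legs and a round foot plate, 110 mm across, 45 mm high, fixed to the bench under the boiler's path, 220 to 300 mm to one side of the parking rest, left or right; origin at its middle on the bench. The foot passes over it without touching
- drip_tray: square open steel tray 110 x 110 mm, 35 mm high, fixed on the other side of the rest; not the target
- gasket_a: black rubber gasket ring 60 mm across, 12 mm high, lying flat beside the parking rest; leave it alone
- gasket_b: a second gasket like it on the rest's other side; leave it alone
- wrench: steel wrench lying between robot and crane, left; leave it alone
- gauge: round pressure gauge, 64 mm across, 28 mm high, between robot and crane, right; leave it alone
Things that resemble listed ones, but are neither listed nor needed, are in the scene too. Leave any turquoise or yellow look-alike of the saddle alone.

How it is judged:
By the outcome, as a careful person would: the job done as asked, in the order asked, and still so for the second after the job is handed in, with the robot touching nothing.
It also fails if it takes over 48 s, if anything falls off the work surface, if the arm or the gripper's body presses on something with over 40 N, if the wrist force passes 120 N, or if a joint passes its speed limit or range.

ROBOT

A 7-joint arm with a two-finger parallel gripper is mounted at the origin on the work surface. World frame = base frame: x ahead of the robot, y to its left, z up, the work surface at z = 0. Lengths are in m, angles in degrees, forces in N, time in s.
With the tool pointing down it reaches from about 0.4 to 0.85 m from the base axis. Payload 4.4 kg.
Tool frame: the origin (TCP) lies at the very end of the fingers, on their centre line; the grasp point (between the pads) lies 19 mm behind it (robot.tcp_to_grasp is the distance from the TCP to the grasp point, in m); z points along the fingers, y is the line along which they close (so a half turn about z gives the same grasp; the last joint's range is limited). The gripper opens to 94 mm and grips with 3 to 60 N. Pads are 16 mm wide; open, the fingers measure 119 mm over their backs; the gripper's body (75 mm by 177 mm) begins 78 mm behind the grasp point.
Start: joints at [-74.015, 36.005, 2.206, 86.941, -1.547, 57.084, -1.146], TCP at [0.22, 0.612, 0.205] pointing down, gripper open.
Joint ranges: [-175.42, 175.42], [-21.48, 121.26], [-71.46, 75.88], [10.55, 141.38], [-63.04, 243.04], [13.31, 113.54], [-168.57, 168.57]. Speed limits (degrees/s): [147.25, 147.25, 180, 180, 180, 180, 180].

INTERFACE

Orientations are given as [roll, pitch, yaw] about the fixed x, y, z axes, in that order (R = Rz(yaw) Ry(pitch) Rx(roll)).
In Python, from rig import sensors, optics, hand_in, robot gives the robot as it stands.
- The arm moves only by the tool drive_tool, never from a script. Its argument "moves" is a list of rows, each an object with "translation": the shift along the tool's x, y, z in cm, a list of three; "twist": the turn about the tool's z in degrees; "gripper": the opening, from -1 (shut) to 1 (fully open). A call has 1 to 12 rows; each row shifts and turns the commanded pose from where the row before left it, along the tool's axes as they then stand; what a row does not reach is not made up. A row lasts 1/8 s, in which the tool goes at most 62.5 mm and 10.7 degrees, less where a joint would pass 70% of its speed; a pose out of reach is approached as far as the arm can. A call is refused whole if a number of a shift passes 6.25 or a number of a turn 10.7, either way. A call with a gripper value outside its range is refused whole. The fingers move at their own pace and stop on an object; "squeeze" is the grip in N (left out, the last holds). Time passes only in rows, so rows that do not move let the fingers close. It gives the time, the measured TCP pose, the force, the opening and the grip force at its end, in the units of the state.
- sensors.observe(): the state, without advancing time (a new reading comes with each control period).
- optics.get_image(name): name is "side" or "top" or "wrist"; returns (picture, depth): 400x640x3 uint8, red, green, blue; 400x640 float32, m along the optical axis (not along the pixel's ray), 0 where there is no reading.
- optics.camera_params(name): a dict with "fx", "fy", "cx", "cy" (pixels), "k1" (the pictures are not rectified: a ray, as slopes to the right and down, at radius r is drawn at 1 + k1 r^2 times it, then the intrinsics apply), "xyz" and "orientation" of the camera in the world; the wrist camera has in their place "tool_from_camera" (4x4, takes a point from camera to tool coordinates, whose origin is the TCP and whose axes are the flange's). Camera axes: x right, y down, z forward; pixel columns grow to the right and rows downward; lengths in m; the calibration is good to about 2 mm. A picture is of the moment at which its call begins: read the wrist's pose just before it. camera_params takes no time and is no camera call.
- hand_in(): hands the job in; it is judged then, once.
The state is a dict: "time_s": time; "joints": joint angles; "qvel": joint speeds; "effort": joint torques, N m; "ee_pos": TCP position; "eef_rot": TCP orientation; "force": force on the tool from outside, world axes, zero at the start; "wrist_torque": the same for the moment, N m; "opening": opening from 0.0 (shut) to 1.0 (fully open); "grip_force": force on a finger pad.
Only numpy, scipy, OpenCV 4.12 (cv2) and the standard library are available. Lean on these libraries where they do the work, as an engineer would, in place of code of your own. Each camera call takes 0.05 s, during which the arm holds its last target. There are 200 camera calls.

## Working session

There is one attempt and no reset: what is moved stays moved. The work goes in short steps, Python scripts to look and compute and a tool call to move; the robot and the scene stay as the last step left them, time stands still between calls to the robot, and variables do not carry over. Pictures are saved under pics/ and viewed, at most 10 in all, crops included, and the job is handed in when it is done.

Besides the shell and the picture viewer there is one more tool, called after "Request:" as name(argument=value, ...), one argument or row to a line, values as JSON. drive_tool: Moves the arm, as the interface text tells. Its arguments: {"type":"object","properties":{"moves":{"type":"array"},"squeeze":{"type":"number"}},"required":["moves"]}

```bash
ls; mkdir -p pics; python3 - <<'E'
from rig import sensors, optics, robot
import cv2,numpy as np
s=sensors.observe();print({k:np.round(v,3) for k,v in s.items()},robot.tcp_to_grasp)
for n in("side","top"):
    p,d=optics.get_image(n);cv2.imwrite(f"pics/{n}0.png",p[:,:,::-1]);np.save(f"pics/{n}0.npy",d);print(n,optics.camera_params(n))
print(optics.camera_params("wrist"))
E
```

```text
pics
{'time_s': np.float64(0.0), 'joints': array([-74.015,  36.058,   2.203,  86.996,  -1.548,  57.083,  -1.146]), 'qvel': array([-0.084, -0.078,  0.032, -0.107,  0.015, -0.071,  0.007]), 'effort': array([ 1.0000e-03, -5.4972e+01,  1.1440e+00, -1.8662e+01, -5.2000e-02,
        2.4000e-02,  0.0000e+00]), 'ee_pos': array([0.219, 0.611, 0.205]), 'eef_rot': array([-1.79892e+02,  1.00000e-03,  1.60244e+02]), 'force': array([ 0.737, -0.369,  0.191]), 'wrist_torque': array([-0.064, -0.006, -0.003]), 'grip_force': np.float64(0.0), 'opening': np.float64(1.001)} 0.0188
side {'fx': 396.9039792084242, 'fy': 396.9039792084242, 'cx': 323.71545118091416, 'cy': 196.55254426569203, 'k1': -0.09220260095648236, 'xyz': array([ 0.09286987, -0.79992569,  1.00172506]), 'orientation': array([-1.34220132e+02, -8.56251036e-02, -2.80052110e+01])}
top {'fx': 370.0765770881285, 'fy': 370.0765770881285, 'cx': 317.64506784615486, 'cy': 192.77171155131578, 'k1': -0.016982416086338836, 'xyz': array([ 0.45438323, -0.03799601,  1.05604806]), 'orientation': array([-176.53989408,    1.43824836,  -90.63213534])}
{'fx': 303.5193780065097, 'fy': 303.5193780065097, 'cx': 319.38333390156805, 'cy': 197.65698625399148, 'k1': -0.02849105812764534, 'tool_from_camera': array([[ 3.06739315e-04, -9.66916625e-01, -2.55092428e-01,
         7.37619881e-02],
       [ 9.99998979e-01,  6.52659640e-04, -1.27141545e-03,
        -1.73475702e-04],
       [ 1.39584127e-03, -2.55091777e-01,  9.66915838e-01,
        -1.79300884e-01],
       [ 0.00000000e+00,  0.00000000e+00,  0.00000000e+00,
         1.00000000e+00]])}
```

View pics/side0.png

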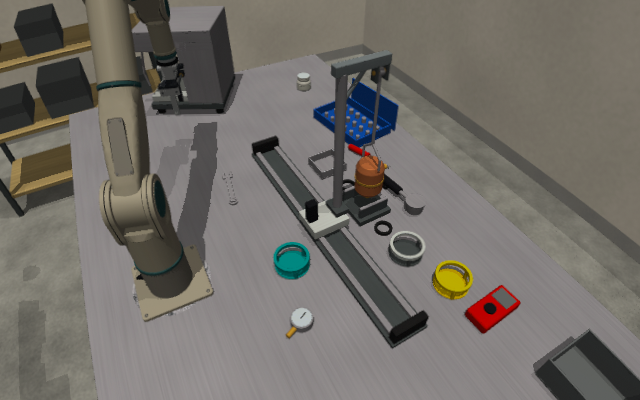

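View pics/top0.png

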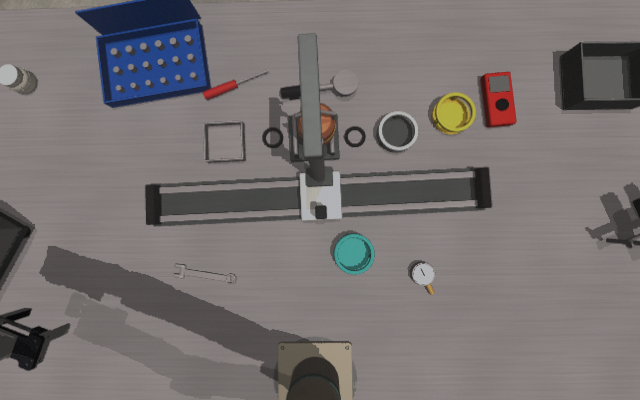

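Top view: three rings are candidates for the saddle. The bare aluminium one is at (398,131) (side view 406,247), the turquoise one at (355,253) and the yellow one at (454,113). The aluminium ring under the boiler's path, right of the rest, fits the description. The square tray is on the left at (225,142). The grip is at (320,211), and the crane's end stops are at (153,204) and (483,187).

```bash
cat > h.py <<'E'
import numpy as np,cv2
from scipy.spatial.transform import Rotation as R
from rig import optics
def ray(n,uv):
    c=optics.camera_params(n);K=np.array([[c['fx'],0,c['cx']],[0,c['fy'],c['cy']],[0,0,1.]])
    x=cv2.undistortPoints(np.array(uv,float).reshape(-1,1,2),K,np.array([c['k1'],0,0,0.]))[:,0]
    return c['xyz'],R.from_euler('xyz',c['orientation'],degrees=True).apply(np.c_[x,np.ones(len(x))])
def onz(n,uv,z):
    o,d=ray(n,uv);return o+d*((z-o[2])/d[:,2])[:,None]
E
python3 - <<'E'
from h import *
t=cv2.imread('pics/top0.png');D=np.load('pics/top0.npy')
v,u=np.mgrid[:400,:640];uv=np.c_[u.ravel(),v.ravel()]
o,d=ray('top',uv)
c=optics.camera_params('top');f=R.from_euler('xyz',c['orientation'],degrees=True).as_matrix()[:,2]
P=(o+d*(D.ravel()/(d@f))[:,None]).reshape(400,640,3)
hsv=cv2.cvtColor(t,cv2.COLOR_BGR2HSV)
def blobs(m,box):
    x0,y0,x1,y1=box;k=np.zeros((400,640),np.uint8);k[y0:y1,x0:x1]=m[y0:y1,x0:x1];
    n,l,s,cc=cv2.connectedComponentsWithStats(k);i=1+s[1:,4].argmax();return (l==i)
def rect(m):
    y,x=np.where(m);return cv2.minAreaRect(np.c_[x,y].astype(np.float32))
# saddle
m=blobs((hsv[...,2]>165)&(hsv[...,1]<40),(370,105,430,160));y,x=np.where(m)
cn=max(cv2.findContours(m.astype(np.uint8),0,1)[0],key=len);e=cv2.fitEllipse(cn);print('saddle ell',e,onz('top',[e[0]],.045),'depthz',np.median(P[m][:,2]))
# carriage
m=blobs((hsv[...,2]>165)&(hsv[...,1]<40),(285,160,350,230));r=rect(m);print('carr',r,onz('top',cv2.boxPoints(r),.065),np.median(P[m][:,2]))
# grip
m=blobs((P[...,2]>.125)&(P[...,2]<.15),(305,195,335,225));r=rect(m);print('grip',r,onz('top',cv2.boxPoints(r),.14),np.median(P[m],0))
# stops
for b in((135,170,175,240),(465,155,505,225)):
    m=blobs(P[...,2]>.035,b);r=rect(m);z=np.median(P[m][:,2]);print('stop',r,z,onz('top',[r[0]],z))
# rails
for b in((165,160,290,240),(350,160,470,220)):
    m=blobs((P[...,2]>.012)&(P[...,2]<.04),b);r=rect(m);print('rail',r,np.median(P[m],0),onz('top',cv2.boxPoints(r),.028).round(4).tolist())
s=cv2.imread('pics/side0.png')
a=cv2.resize(t[90:180,200:500],None,fx=2.6,fy=2.6,interpolation=2);b=cv2.resize(s[130:310,260:500],None,fx=1.9,fy=1.9,interpolation=2)
o=np.zeros((a.shape[0]+b.shape[0],800,3),np.uint8);o[:a.shape[0],:a.shape[1]]=a;o[a.shape[0]:,:b.shape[1]]=b;cv2.imwrite('pics/crop.png',o)
E
```

```text
saddle ell ((398.1014709472656, 130.274169921875), (36.808528900146484, 38.26988983154297), 94.21278381347656) [[ 0.68547968 -0.23685715  0.045     ]] depthz 0.04474689404364374
carr ((320.3427734375, 195.69798278808594), (46.13820266723633, 39.33638381958008), 87.27368927001953) [[ 0.56700374  0.03430878  0.065     ]
 [ 0.57059502 -0.07155448  0.065     ]
 [ 0.4468793  -0.07561431  0.065     ]
 [ 0.44302682  0.02943285  0.065     ]] 0.06488010711910197
grip ((320.5, 211.5), (13.0, 11.0), 90.0) [[ 0.47978857 -0.00872327  0.14      ]
 [ 0.4794692  -0.03595227  0.14      ]
 [ 0.44737532 -0.03555569  0.14      ]
 [ 0.44767037 -0.00838237  0.14      ]] [ 0.46247726 -0.02214615  0.13932951]
stop ((152.35707092285156, 203.92633056640625), (40.16789245605469, 13.89946460723877), 88.21009063720703) 0.06298213526746732 [[0.48993051 0.43698156 0.06298214]]
stop ((483.6617126464844, 187.10293579101562), (40.64914321899414, 13.575281143188477), 85.60128784179688) 0.06210078145607034 [[ 0.5243802  -0.45775129  0.06210078]]
rail ((226.99501037597656, 200.90025329589844), (42.24722671508789, 126.24229431152344), 87.1375961303711) [0.49791192 0.24407055 0.01578818] [[0.5501, 0.4243, 0.028], [0.563, 0.0668, 0.028], [0.4452, 0.0617, 0.028], [0.4312, 0.4166, 0.028]]
rail ((409.50872802734375, 191.67457580566406), (42.546852111816406, 121.19860076904297), 87.1375961303711) [ 0.51791821 -0.2667699   0.01547365] [[0.5697, -0.0979, 0.028], [0.5821, -0.4337, 0.028], [0.4643, -0.4353, 0.028], [0.4515, -0.1019, 0.028]]
```

View pics/crop.png

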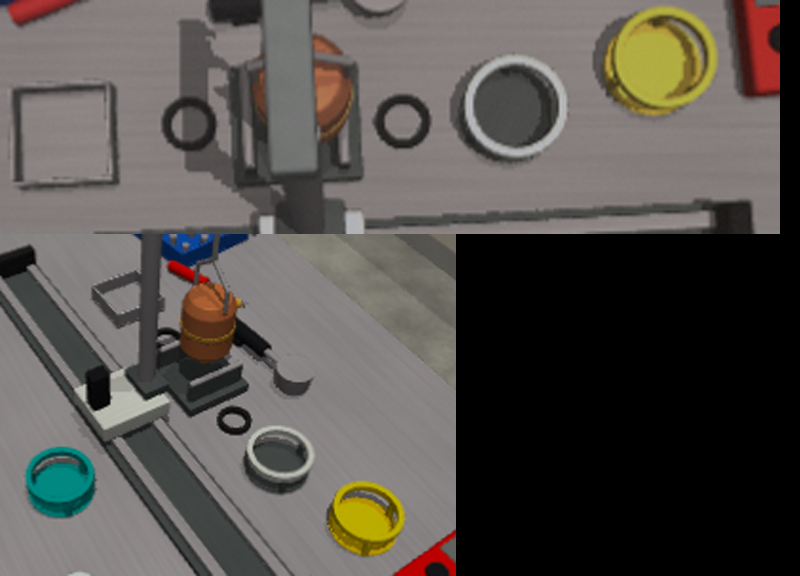

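The crop confirms that the bare aluminium ring on three legs at (515,107) is the saddle; turquoise and yellow are the look-alikes. The crane's yaw is about 2.2°, the grip is at (0.4625, -0.022) and the saddle is at crane y ≈ -0.233. The carriage is at about -0.010, so the travel is about -22.3 cm.

Request:
drive_tool(
  moves=[
    {"translation": [0, 0, 0], "twist": -7.3, "gripper": 1},
    {"translation": [0, 0, 0], "twist": -7.3, "gripper": 1},
    {"translation": [0, 0, 0], "twist": -7.4, "gripper": 1},
    {"translation": [-3, -5.5, 0], "twist": 0, "gripper": 1},
    {"translation": [-3, -5.5, 0], "twist": 0, "gripper": 1},
    {"translation": [-3, -5.5, 0], "twist": 0, "gripper": 1},
    {"translation": [-3, -5.5, 0], "twist": 0, "gripper": 1},
    {"translation": [-3, -5.5, 0], "twist": 0, "gripper": 1},
    {"translation": [-3, -5.5, 0], "twist": 0, "gripper": 1},
    {"translation": [-2, -5.5, 0], "twist": 0, "gripper": 1},
    {"translation": [-1, -5.5, 0], "twist": 0, "gripper": 1},
    {"translation": [-0.8, -5.5, 0], "twist": 0, "gripper": 1},
  ],
  squeeze=25,
)

```text
time_s: 1.6
ee_pos: [0.4567, 0.1245, 0.2053]
eef_rot: [-180.0, -0.0, -177.8]
force: [1.0, 0.1, -1.3]
opening: 1.003
grip_force: 0.0
```

Request:
drive_tool(
  moves=[
    {"translation": [0, -5, 0], "twist": 0, "gripper": 1},
    {"translation": [0, -5, 0], "twist": 0, "gripper": 1},
    {"translation": [0, -4.7, 0], "twist": 0, "gripper": 1},
    {"translation": [0, 0, 0], "twist": 0, "gripper": 1},
  ],
)

```text
time_s: 2.1
ee_pos: [0.4618, -0.0246, 0.2053]
eef_rot: [-179.9, -0.0, -178.2]
force: [-0.3, -0.1, -0.1]
opening: 0.998
grip_force: 0.0
```

```bash
python3 - <<'E'
from h import *
from rig import sensors
s=sensors.observe();print(s['ee_pos'],s['eef_rot'],s['joints'].round(1))
p,d=optics.get_image('wrist');cv2.imwrite('pics/w1.png',p[:,:,::-1])
E
```

```text
[ 0.4617594  -0.02455795  0.2052823 ] [-1.79907375e+02 -4.01185319e-02 -1.78182204e+02] [ -0.   20.9  -0.6 115.7   0.5  43.5  90.9]
```

View pics/w1.png

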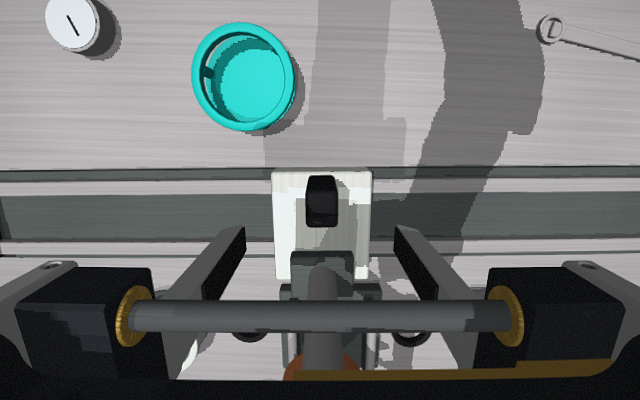

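The wrist view shows the black grip at (322,200), centred between the fingers at (240,240) and (400,240). I'll lower the gripper and close it.

Request:
drive_tool(
  moves=[
    {"translation": [0, 0.1, 5], "twist": 0, "gripper": 1},
    {"translation": [0, 0, 4.4], "twist": 0, "gripper": 1},
    {"translation": [0, 0, 1], "twist": 0, "gripper": 0.6},
    {"translation": [0, 0, 0], "twist": 0, "gripper": 0},
    {"translation": [0, 0, 0], "twist": 0, "gripper": -1},
    {"translation": [0, 0, 0], "twist": 0, "gripper": -1},
    {"translation": [0, 0, 0], "twist": 0, "gripper": -1},
    {"translation": [0, 0, 0], "twist": 0, "gripper": -1},
  ],
)

```text
time_s: 3.15
ee_pos: [0.4624, -0.0195, 0.1018]
eef_rot: [-180.0, 0.0, -177.8]
force: [0.8, -0.4, 0.8]
opening: 0.399
grip_force: 0.0
```

```bash
cat >> h.py <<'E'
C=np.array([.5072,-.0104]);YAW=np.radians(2.2)
def crane(p):
    d=np.asarray(p)[...,:2]-C;c,s=np.cos(YAW),np.sin(YAW)
    return np.stack([d[...,0]*c+d[...,1]*s,-d[...,0]*s+d[...,1]*c],-1)
def boiler():
    "copper pixels in side view -> rays cut with the swing plane crane x=.17 -> crane y and z"
    p,_=optics.get_image('side');h=cv2.cvtColor(p,cv2.COLOR_RGB2HSV)
    m=cv2.inRange(h,(4,110,50),(16,255,255));n,l,s,cc=cv2.connectedComponentsWithStats(m);i=1+s[1:,4].argmax()
    o,d=ray('side',[cc[i]]);
    n_=np.array([np.cos(YAW),np.sin(YAW),0]);t=(.17-(o[:2]-C)@n_[:2])/(d[0]@n_)
    q=o+t*d[0];return crane(q)[1],q[2],s[i],cc[i],p
E
python3 - <<'E'
from h import *
from rig import sensors
s=sensors.observe();print(s['time_s'],s['ee_pos'],s['eef_rot'],s['opening'],s['grip_force'],crane(s['ee_pos']))
b=boiler();print(b[:4]);cv2.imwrite('pics/s1.png',b[4][:,:,::-1])
E
```

```text
3.15 [ 0.46236589 -0.01948513  0.10184156] [-1.79998542e+02  4.10253956e-02 -1.77761649e+02] 0.39932124373265465 0.0 [-0.04514982 -0.00735735]
(np.float64(-0.009852312183232148), np.float64(0.17647923063102644), array([355, 155,  30,  30, 681], dtype=int32), array([369.19089574, 170.35242291]))
```

Request:
drive_tool(
  moves=[
    {"translation": [0, 0, 0], "twist": 0, "gripper": -1},
    {"translation": [0, 0, 0], "twist": 0, "gripper": -1},
    {"translation": [0, 0, 0], "twist": 0, "gripper": -1},
    {"translation": [0, 0, 0], "twist": 0, "gripper": -1},
  ],
)

```text
time_s: 3.7
ee_pos: [0.4623, -0.0198, 0.1017]
eef_rot: [-180.0, 0.0, -177.8]
force: [-1.3, -1.8, 5.4]
opening: 0.3
grip_force: 25.0
```

Request:
drive_tool(
  moves=[
    {"translation": [0, -0.4, 0], "twist": 0, "gripper": -1},
    {"translation": [0, -0.8, 0], "twist": 0, "gripper": -1},
    {"translation": [0, -0.8, 0], "twist": 0, "gripper": -1},
    {"translation": [0, -0.8, 0], "twist": 0, "gripper": -1},
    {"translation": [0, -0.8, 0], "twist": 0, "gripper": -1},
    {"translation": [0, -0.8, 0], "twist": 0, "gripper": -1},
    {"translation": [0, -0.8, 0], "twist": 0, "gripper": -1},
    {"translation": [0, -0.8, 0], "twist": 0, "gripper": -1},
    {"translation": [0, -0.8, 0], "twist": 0, "gripper": -1},
    {"translation": [0, -0.8, 0], "twist": 0, "gripper": -1},
    {"translation": [0, -0.4, 0], "twist": 0, "gripper": -1},
    {"translation": [0, 0, 0], "twist": 0, "gripper": -1},
  ],
)

```text
time_s: 5.2
ee_pos: [0.4654, -0.0989, 0.1017]
eef_rot: [180.0, 0.0, -177.7]
force: [-0.2, -0.5, 5.3]
opening: 0.297
grip_force: 25.0
```

```bash
python3 - <<'E'
from h import *
from rig import sensors
s=sensors.observe();print(s['time_s'],s['ee_pos'],s['force'],crane(s['ee_pos']))
b=boiler();print(b[:4]);cv2.imwrite('pics/s2.png',b[4][100:330,250:500,::-1].repeat(2,0).repeat(2,1))
E
```

```text
5.2 [ 0.46544266 -0.09889837  0.10168643] [-0.17381547 -0.46321445  5.33902973] [-0.04512382 -0.08683016]
(np.float64(-0.0467434294308782), np.float64(0.1766766642888853), array([361, 161,  31,  31, 701], dtype=int32), array([375.91583452, 176.90156919]))
```

View pics/s2.png

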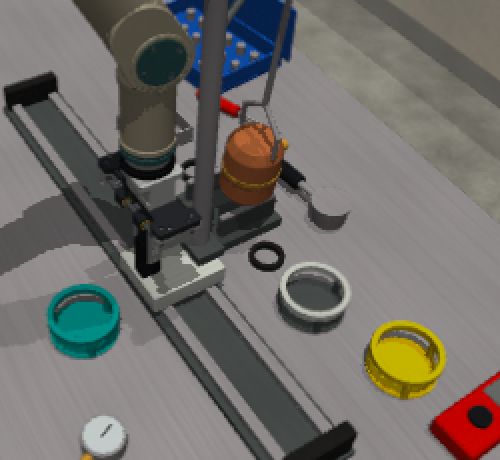

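The boiler at about (250,165) in the crop leans back against the sill, as expected. The saddle ring is clear at (314,293) and the grip is held. I'll keep pulling slowly.

Request:
drive_tool(
  moves=[
    {"translation": [0, -0.4, 0], "twist": 0, "gripper": -1},
    {"translation": [0, -0.5, 0], "twist": 0, "gripper": -1},
    {"translation": [0, -0.5, 0], "twist": 0, "gripper": -1},
    {"translation": [0, -0.5, 0], "twist": 0, "gripper": -1},
    {"translation": [0, -0.5, 0], "twist": 0, "gripper": -1},
    {"translation": [0, -0.5, 0], "twist": 0, "gripper": -1},
    {"translation": [0, -0.3, 0], "twist": 0, "gripper": -1},
    {"translation": [0, -0.3, 0], "twist": 0, "gripper": -1},
    {"translation": [0, -0.2, 0], "twist": 0, "gripper": -1},
  ],
)

```text
time_s: 6.38
ee_pos: [0.4669, -0.1349, 0.1017]
eef_rot: [179.9, 0.0, -177.7]
force: [-0.8, 2.4, 7.0]
opening: 0.296
grip_force: 25.0
```

```bash
cat > look.py <<'E'
from h import *
from rig import sensors
s=sensors.observe();print(s['time_s'],s['force'].round(1),'tcp',crane(s['ee_pos']).round(4),'boiler',np.round(boiler()[:2],4))
E
python3 look.py
```

```text
6.375 [-0.8  2.4  7. ] tcp [-0.0451 -0.1228] boiler [-0.0627  0.1802]
```

Request:
drive_tool(
  moves=[
    {"translation": [0, -0.25, 0], "twist": 0, "gripper": -1},
    {"translation": [0, -0.25, 0], "twist": 0, "gripper": -1},
    {"translation": [0, -0.25, 0], "twist": 0, "gripper": -1},
    {"translation": [0, -0.25, 0], "twist": 0, "gripper": -1},
  ],
)

```text
time_s: 6.92
ee_pos: [0.4673, -0.1447, 0.1017]
eef_rot: [179.9, 0.0, -177.7]
force: [-1.6, 3.0, 6.5]
opening: 0.295
grip_force: 25.0
```

```bash
python3 look.py
```

```text
6.925 [-1.6  3.   6.5] tcp [-0.0451 -0.1327] boiler [-0.095   0.1767]
```

```bash
cat > est.py <<'E'
import sys
from h import *
from rig import sensors
from scipy.optimize import lsq_linear
N=int(sys.argv[1]);rows=int(sys.argv[2]);tot=float(sys.argv[3])/100;off=float(sys.argv[4]) if len(sys.argv)>4 else None
w=2*np.pi/1.23;T=[];Y=[];X=[]
for _ in range(N):
    s=sensors.observe();T.append(s['time_s']);X.append(crane(s['ee_pos'])[1]);Y.append(boiler()[0])
s=sensors.observe();t1=s['time_s'];xc=crane(s['ee_pos'])[1];T=np.array(T)-t1;Y=(np.array(Y)-np.array(X))*1.09
A=np.c_[np.cos(w*T),np.sin(w*T)/w]
if off is None: A=np.c_[A,np.ones(N)]
else: Y=Y-off
c=np.linalg.lstsq(A,Y,rcond=None)[0];p,v=c[:2]
print('t',t1,'tcp',round(xc,4),'rel pos mm',round(p*1e3,1),'vel',round(v,3),'amp mm',round(1e3*np.hypot(p,v/w),1),'off',c[2:]*1e3,'fit resid mm',np.round((A@c-Y)*1e3,1))
# rel motion r''=-w^2 r - a ; constant velocity rows u/h from t=delay; impulses of velocity at row edges
h=.125;tau=.03;n=rows
def end(u):
    U=np.r_[0,u/h,0];j=np.diff(U);te=tau+h*np.arange(n+1);r=h*n+.1
    ph=w*(r-te);return np.array([p*np.cos(w*r)+v/w*np.sin(w*r)-(j*np.sin(ph)).sum()/w, -p*w*np.sin(w*r)+v*np.cos(w*r)-(j*np.cos(ph)).sum()])
b=end(np.zeros(n));M=np.array([end(e)-b for e in np.eye(n)]).T
S=np.diff(np.eye(n+2),axis=0)[:,1:-1]
G=np.vstack([S*.3,1e3*M[0],1e3*M[1]/w,1e3*np.ones(n)]);q=np.r_[np.zeros(len(S)),-1e3*b[0],-1e3*b[1]/w,1e3*tot]
u=lsq_linear(G,q,(-.04,.04)).x;u=np.round(u,4)
e=end(u);print('rows cm',(u*100).round(2).tolist(),'sum',u.sum()*100,'end amp mm',1e3*np.hypot(e[0],e[1]/w))
E
python3 est.py 3 11 -10 -0.001
```

```text
t 7.125 tcp -0.1332 rel pos mm -23.8 vel -0.329 amp mm 68.6 off [] fit resid mm [-0.1  0.2 -0.1]
rows cm [-1.52, -2.28, -2.22, -1.54, -0.64, 0.08, 0.33, 0.07, -0.49, -0.93, -0.86] sum -10.0 end amp mm 0.055997501294853584
```

Request:
drive_tool(
  moves=[
    {"translation": [0, -1.5, 0], "twist": 0, "gripper": -1},
    {"translation": [0, -2.3, 0], "twist": 0, "gripper": -1},
    {"translation": [0, -2.2, 0], "twist": 0, "gripper": -1},
    {"translation": [0, -1.55, 0], "twist": 0, "gripper": -1},
    {"translation": [0, -0.65, 0], "twist": 0, "gripper": -1},
    {"translation": [0, 0.1, 0], "twist": 0, "gripper": -1},
    {"translation": [0, 0.3, 0], "twist": 0, "gripper": -1},
    {"translation": [0, 0.1, 0], "twist": 0, "gripper": -1},
    {"translation": [0, -0.5, 0], "twist": 0, "gripper": -1},
    {"translation": [0, -0.95, 0], "twist": 0, "gripper": -1},
    {"translation": [0, -0.85, 0], "twist": 0, "gripper": -1},
    {"translation": [0, 0, 0], "twist": 0, "gripper": -1},
  ],
)

```text
time_s: 8.62
ee_pos: [0.4713, -0.2465, 0.1017]
eef_rot: [-180.0, 0.0, -177.8]
force: [-1.1, -3.2, 5.5]
opening: 0.295
grip_force: 25.0
```

```bash
python3 est.py 14 10 0
```

```text
t 9.325 tcp -0.2344 rel pos mm -4.2 vel 0.033 amp mm 7.8 off [1.5084614] fit resid mm [ 0.1 -0.2 -0.1  0.2  0.1 -0.1  0.1 -0.  -0.  -0.1  0.  -0.2  0.1  0. ]
rows cm [0.03, 0.08, 0.14, 0.15, 0.1, 0.02, -0.08, -0.15, -0.17, -0.11] sum 0.010000000000000026 end amp mm 0.00851469045960637
```

Request:
drive_tool(
  moves=[
    {"translation": [0, 0.05, 0], "twist": 0, "gripper": -1},
    {"translation": [0, 0.1, 0], "twist": 0, "gripper": -1},
    {"translation": [0, 0.15, 0], "twist": 0, "gripper": -1},
    {"translation": [0, 0.15, 0], "twist": 0, "gripper": -1},
    {"translation": [0, 0.1, 0], "twist": 0, "gripper": -1},
    {"translation": [0, 0, 0], "twist": 0, "gripper": -1},
    {"translation": [0, -0.1, 0], "twist": 0, "gripper": -1},
    {"translation": [0, -0.15, 0], "twist": 0, "gripper": -1},
    {"translation": [0, -0.15, 0], "twist": 0, "gripper": -1},
    {"translation": [0, -0.1, 0], "twist": 0, "gripper": -1},
  ],
)

```text
time_s: 10.58
ee_pos: [0.4712, -0.244, 0.1017]
eef_rot: [179.9, -0.0, -177.7]
force: [-1.3, 2.0, 6.4]
opening: 0.295
grip_force: 25.0
```

```bash
python3 est.py 14 8 0; python3 - <<'E'
from h import *
p,_=optics.get_image('side');h=cv2.cvtColor(p,cv2.COLOR_RGB2HSV)
t,_=optics.get_image('top');cv2.imwrite('pics/top2.png',t[90:190,340:460,::-1].repeat(4,0).repeat(4,1))
cv2.imwrite('pics/side2.png',p[130:280,340:470,::-1].repeat(4,0).repeat(4,1))
h0=cv2.imread('pics/side0.png')
m=((h[...,2]>150)&(h[...,1]<40)).astype(np.uint8);k=np.zeros_like(m);k[225:275,380:435]=m[225:275,380:435]
print(k.sum())
# saddle in the first side picture
hh=cv2.cvtColor(h0,cv2.COLOR_BGR2HSV);k=np.zeros_like(m);k[225:275,380:435]=((hh[...,2]>165)&(hh[...,1]<40))[225:275,380:435]
c=max(cv2.findContours(k,0,1)[0],key=len);e=cv2.fitEllipse(c);print(e,crane(onz('side',[e[0]],.045)))
E
```

```text
t 11.275 tcp -0.2323 rel pos mm 0.4 vel -0.002 amp mm 0.6 off [1.23375682] fit resid mm [ 0.1 -0.2  0.   0.2  0.1  0.  -0.1 -0.  -0.   0.   0.   0.  -0.   0. ]
rows cm [0.01, 0.0, -0.01, -0.02, -0.02, -0.0, 0.01, 0.02] sum -0.010000000000000002 end amp mm 0.0654452218681577
218
((407.26922607421875, 243.95375061035156), (25.29165267944336, 34.340309143066406), 104.74891662597656) [[ 0.16936478 -0.23563919]]
```

View pics/side2.png

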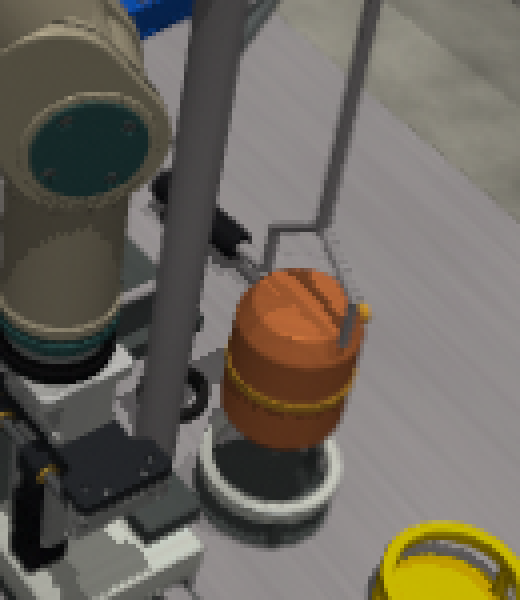

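The boiler at crop (290,350) hangs almost plumb above the ring at (270,480), and the residual swing is 0.6 mm. Now I'll measure the centring, using the boiler's silhouette midline against the ring in the same camera.

```bash
cat > cen.py <<'E'
from h import *
def mid(p,box):
    h=cv2.cvtColor(p,cv2.COLOR_BGR2HSV);m=cv2.inRange(h,(3,90,40),(22,255,255));k=np.zeros_like(m);x0,y0,x1,y1=box;k[y0:y1,x0:x1]=m[y0:y1,x0:x1]
    k=cv2.morphologyEx(k,cv2.MORPH_CLOSE,np.ones((3,3)));n,l,s,c=cv2.connectedComponentsWithStats(k);i=1+s[1:,4].argmax();print(s[i])
    g=np.array([(np.where(r)[0].min(),np.where(r)[0].max()) for r in (l==i)[s[i][1]:s[i][1]+s[i][3]]]);y=s[i][1]+np.arange(len(g))
    a,b=int(len(g)*.35),int(len(g)*.75);uv=np.c_[g[a:b].mean(1),y[a:b]]
    o,d=ray('side',uv);n_=np.array([np.cos(YAW),np.sin(YAW)]);t=(.1694-(o[:2]-C)@n_)/(d[:,:2]@n_);q=o+t[:,None]*d
    print(np.c_[g[a:b],crane(q)[:,1].round(4),q[:,2].round(3)][::3].tolist(),'mean',crane(q)[:,1].mean())
if __name__=='__main__':
    mid(cv2.imread('pics/side0.png'),(340,140,400,215))
    s=cv2.imread('pics/side2.png')[::4,::4];f=np.zeros((400,640,3),np.uint8);f[130:280,340:470]=s;mid(f,(385,190,433,245))
E
python3 cen.py
```

```text
[ 355  155   33   43 1058]
[[356.0, 383.0, -0.012, 0.18], [355.0, 383.0, -0.011, 0.166], [355.0, 383.0, -0.0127, 0.155], [355.0, 383.0, -0.0143, 0.143], [355.0, 382.0, -0.0134, 0.129], [355.0, 381.0, -0.0125, 0.115]] mean -0.013167686947664936
[ 395  197   38   46 1282]
[[398.0, 430.0, -0.2334, 0.182], [397.0, 429.0, -0.2323, 0.169], [396.0, 428.0, -0.2312, 0.155], [396.0, 428.0, -0.2338, 0.144], [396.0, 427.0, -0.2346, 0.132], [395.0, 426.0, -0.2335, 0.118]] mean -0.2328777438338933
```

View pics/top2.png

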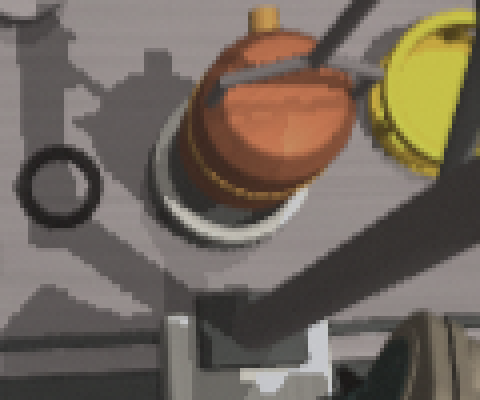

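The top view shows the boiler at (275,120) over the ring at (230,165), with the parallax of the jib. The side view puts the boiler at -0.2329 and the ring at -0.2356. The top-view grip-to-ring distance gives about 3 mm short as well. I'll shift 3 mm further over one full period.

Request:
drive_tool(
  moves=[
    {"translation": [0, -0.03, 0], "twist": 0, "gripper": -1},
    {"translation": [0, -0.03, 0], "twist": 0, "gripper": -1},
    {"translation": [0, -0.03, 0], "twist": 0, "gripper": -1},
    {"translation": [0, -0.03, 0], "twist": 0, "gripper": -1},
    {"translation": [0, -0.03, 0], "twist": 0, "gripper": -1},
    {"translation": [0, -0.03, 0], "twist": 0, "gripper": -1},
    {"translation": [0, -0.03, 0], "twist": 0, "gripper": -1},
    {"translation": [0, -0.03, 0], "twist": 0, "gripper": -1},
    {"translation": [0, -0.03, 0], "twist": 0, "gripper": -1},
    {"translation": [0, -0.03, 0], "twist": 0, "gripper": -1},
  ],
)

```text
time_s: 12.62
ee_pos: [0.4713, -0.2469, 0.1017]
eef_rot: [179.9, -0.0, -177.7]
force: [-1.6, 3.0, 8.9]
opening: 0.293
grip_force: 25.0
```

```bash
python3 est.py 14 8 0;python3 - <<'E'
from cen import *
p,_=optics.get_image('side');mid(p[:,:,::-1].copy(),(385,190,433,245))
E
```

```text
t 13.325 tcp -0.235 rel pos mm 0.2 vel 0.002 amp mm 0.5 off [1.27685721] fit resid mm [ 0.1 -0.1 -0.1  0.1  0.   0.1  0.1 -0.1 -0.  -0.1  0.  -0.1  0.   0.1]
rows cm [0.01, 0.01, 0.01, 0.0, -0.0, -0.01, -0.01, -0.01] sum 0.0 end amp mm 0.022991761166050236
[ 396  198   37   46 1279]
[[398.0, 430.0, -0.2343, 0.179], [397.0, 430.0, -0.235, 0.167], [397.0, 429.0, -0.2358, 0.155], [397.0, 428.0, -0.2366, 0.143], [396.0, 428.0, -0.2373, 0.13], [396.0, 426.0, -0.2363, 0.116]] mean -0.23613347196657417
```

Request:
drive_tool(
  moves=[
    {"translation": [0, 0.03, 0], "twist": 0, "gripper": -1},
    {"translation": [0, 0.03, 0], "twist": 0, "gripper": -1},
    {"translation": [0, 0.03, 0], "twist": 0, "gripper": -1},
    {"translation": [0, 0, 0], "twist": 0, "gripper": -1},
    {"translation": [0, 0, 0], "twist": 0, "gripper": -1},
    {"translation": [0, 0, 0], "twist": 0, "gripper": -1},
    {"translation": [0, 0, 0], "twist": 0, "gripper": -1},
    {"translation": [0, 0, 0], "twist": 0, "gripper": -1},
    {"translation": [0, 0, 0], "twist": 0, "gripper": -1},
    {"translation": [0, 0, 0], "twist": 0, "gripper": -1},
    {"translation": [0, 0, 0], "twist": 0, "gripper": -1},
    {"translation": [0, 0, 0], "twist": 0, "gripper": -1},
  ],
)

```text
time_s: 14.88
ee_pos: [0.4713, -0.247, 0.1017]
eef_rot: [180.0, 0.0, -177.7]
force: [-0.2, -0.3, 5.7]
opening: 0.3
grip_force: 25.0
```

Request:
drive_tool(
  moves=[
    {"translation": [0, 0, 0], "twist": 0, "gripper": -1},
    {"translation": [0, 0, 0], "twist": 0, "gripper": -1},
    {"translation": [0, 0, 0], "twist": 0, "gripper": -1},
    {"translation": [0, 0, 0], "twist": 0, "gripper": -1},
    {"translation": [0, 0, 0], "twist": 0, "gripper": -1},
    {"translation": [0, 0, 0], "twist": 0, "gripper": -1},
    {"translation": [0, 0, 0], "twist": 0, "gripper": -1},
    {"translation": [0, 0, 0], "twist": 0, "gripper": -1},
    {"translation": [0, 0, 0], "twist": 0, "gripper": -1},
    {"translation": [0, 0, 0], "twist": 0, "gripper": -1},
    {"translation": [0, 0, 0], "twist": 0, "gripper": -1},
    {"translation": [0, 0, 0], "twist": 0, "gripper": -1},
  ],
)

```text
time_s: 16.38
ee_pos: [0.4713, -0.247, 0.1017]
eef_rot: [180.0, 0.0, -177.7]
force: [-0.7, -0.2, 5.9]
opening: 0.296
grip_force: 25.0
```

Request:
drive_tool(
  moves=[
    {"translation": [0, 0, 0], "twist": 0, "gripper": -1},
    {"translation": [0, 0, 0], "twist": 0, "gripper": -1},
    {"translation": [0, 0, 0], "twist": 0, "gripper": -1},
    {"translation": [0, 0, 0], "twist": 0, "gripper": -1},
    {"translation": [0, 0, 0], "twist": 0, "gripper": -1},
    {"translation": [0, 0, 0], "twist": 0, "gripper": -1},
    {"translation": [0, 0, 0], "twist": 0, "gripper": -1},
    {"translation": [0, 0, 0], "twist": 0, "gripper": -1},
    {"translation": [0, 0, 0], "twist": 0, "gripper": -1},
    {"translation": [0, 0, 0], "twist": 0, "gripper": -1},
    {"translation": [0, 0, 0], "twist": 0, "gripper": -1},
    {"translation": [0, 0, 0], "twist": 0, "gripper": -1},
  ],
)

```text
time_s: 17.88
ee_pos: [0.4713, -0.247, 0.1017]
eef_rot: [180.0, 0.0, -177.7]
force: [-1.4, 0.3, 6.4]
opening: 0.296
grip_force: 25.0
```

```bash
python3 est.py 14 8 0;python3 look.py
```

```text
t 18.575 tcp -0.2351 rel pos mm 0.4 vel -0.0 amp mm 0.4 off [1.38471566] fit resid mm [ 0.1  0.1 -0.1  0.  -0.1 -0.2  0.1 -0.   0.1  0.2 -0.2  0.1 -0.1  0. ]
rows cm [0.01, 0.01, -0.0, -0.01, -0.01, -0.01, 0.0, 0.01] sum 0.0 end amp mm 0.03958124526726714
18.575 [-1.6 -0.2  6.5] tcp [-0.0449 -0.2351] boiler [-0.2337  0.1755]
```

Still and force-free. I'll release gently, lift straight up and back towards the robot.

Request:
drive_tool(
  moves=[
    {"translation": [0, 0, 0], "twist": 0, "gripper": -0.2},
    {"translation": [0, 0, 0], "twist": 0, "gripper": 0.2},
    {"translation": [0, 0, 0], "twist": 0, "gripper": 0.5},
    {"translation": [0, 0, 0], "twist": 0, "gripper": 0.8},
    {"translation": [0, 0, 0], "twist": 0, "gripper": 0.8},
    {"translation": [0, 0, 0], "twist": 0, "gripper": 0.8},
    {"translation": [0, 0, 0], "twist": 0, "gripper": 0.8},
    {"translation": [0, 0, 0], "twist": 0, "gripper": 0.8},
  ],
)

```text
time_s: 19.62
ee_pos: [0.4711, -0.2479, 0.1015]
eef_rot: [180.0, 0.0, -177.8]
force: [-0.3, 0.1, -0.5]
opening: 0.902
grip_force: 0.0
```

Request:
drive_tool(
  moves=[
    {"translation": [0, 0, -1], "twist": 0, "gripper": 0.8},
    {"translation": [0, 0, -2], "twist": 0, "gripper": 0.8},
    {"translation": [0, 0, -3], "twist": 0, "gripper": 0.8},
    {"translation": [0, 0, -3], "twist": 0, "gripper": 0.8},
    {"translation": [0, 0, -3], "twist": 0, "gripper": 0.8},
    {"translation": [2, 0, 0], "twist": 0, "gripper": 0.8},
    {"translation": [2, 0, 0], "twist": 0, "gripper": 0.8},
    {"translation": [2, 0, 0], "twist": 0, "gripper": 0.8},
    {"translation": [0, 0, 0], "twist": 0, "gripper": 0.8},
    {"translation": [0, 0, 0], "twist": 0, "gripper": 0.8},
  ],
)

```text
time_s: 20.88
ee_pos: [0.4123, -0.2503, 0.222]
eef_rot: [-180.0, 0.1, -177.7]
force: [0.2, 0.0, 0.6]
opening: 0.9
grip_force: 0.0
```

```bash
python3 est.py 14 8 0;python3 look.py; python3 - <<'E'
from cen import *
p,_=optics.get_image('side');mid(p[:,:,::-1].copy(),(385,190,433,245));cv2.imwrite('pics/side3.png',p[:,:,::-1])
E
```

```text
t 21.575 tcp -0.2359 rel pos mm -0.2 vel 0.002 amp mm 0.4 off [2.31269024] fit resid mm [-0.1 -0.2 -0.   0.1  0.2  0.1  0.1 -0.1 -0.2 -0.1 -0.1  0.   0.1  0.1]
rows cm [-0.0, 0.0, 0.01, 0.01, 0.01, -0.0, -0.01, -0.01] sum 0.01 end amp mm 0.038209895011501224
21.575 [-0.6 -0.5  0.2] tcp [-0.1052 -0.2359] boiler [-0.234   0.1753]
[ 396  198   37   46 1289]
[[398.0, 430.0, -0.2343, 0.179], [397.0, 430.0, -0.235, 0.167], [397.0, 429.0, -0.2358, 0.155], [397.0, 429.0, -0.2384, 0.144], [396.0, 428.0, -0.2373, 0.13], [396.0, 426.0, -0.2363, 0.116]] mean -0.23675052776688002
```

View pics/side3.png

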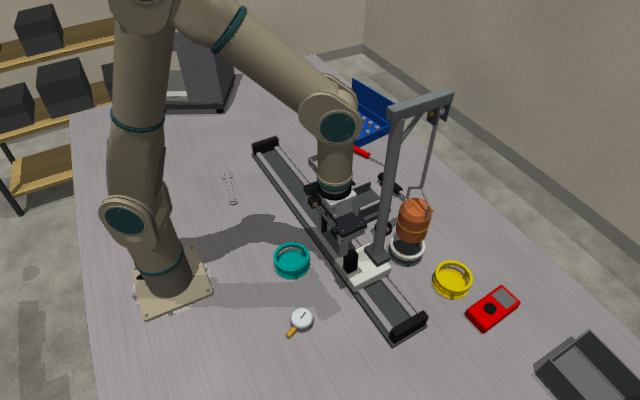

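The boiler at (414,220) hangs still over the ring at (406,247). The gripper is clear of the grip at (350,262), and everything else is in place.

```bash
python3 -c "from rig import hand_in;print(hand_in())"
```

```text
the job is handed in; nothing more can be done
None
```

The job is handed in at about 21.6 s of the 48 s: the boiler hangs over the aluminium saddle ring with under 1 mm of swing, centred to about 1 mm by the side camera, and the grip is released with the gripper backed clear.

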